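Aim the drying nozzle at the petri dish and open its air valve

TASK

Dry the petri dish at the air-drying station: with a fingertip, push the swivelling nozzle arm round until its nozzle stands over the middle of the petri dish. Then push the lever of the air valve ahead, away from the robot, through its quarter turn until it is fully open against its stop. Pick nothing up, and leave the dish and everything else on the table where it stands.

Things in the scene. Friction and masses are not known exactly. Their poses are not given: they have to be found in the camera images.
- drying_station: Grey stand fixed to the table behind the stack of slide trays: round 80 mm foot with a column and four flat ribs fanned out away from the robot, each ending in a round pad 68 mm across, 7 mm high, its centre 130 mm from the column axis, at 22 and 62 degrees left and right of the fan's centre line. Origin on the column axis at table height, z up, +x along the centre line, away from the robot.
- swing_hub (a point): Point on the upright axis of the swivelling arm (on top of the column), 100 mm above the table, at the arm's mid height. The hub is 40 mm in diameter, its top 122 mm above the table.
- nozzle_tip (a point): Lower end of the nozzle under the far end of the swivelling arm, 130 mm from the hub axis, 55 mm above the table. The arm is one straight level aluminium bar 14 mm wide, underside 92 mm and top 108 mm above the table, on both sides of the hub; the 16 mm brass nozzle points down from its far end. Things on the pads reach at most 35 mm above the table.
- swing_arm (a joint): Angle of the nozzle arm about its upright axis, rad. 0: nozzle on the stand's +x axis (centre line of the fan); positive is counter-clockwise seen from above, the nozzle going to the robot's left and the handle to its right. Stops at -1.40 and 1.40. Stiff by friction (0.15 Nm, some 1.9 N at 80 mm from the axis); stays where it is left. Starts near 0, between the two inner pads.
- petri_dish: Clear plastic petri dish, flat and round, 60 mm in diameter and 15 mm high, standing loose on one of the four pads (which one varies). Origin at the centre of its underside, 7 mm above the table.
- tape_roll: Roll of cream tape lying flat on another pad, 56 mm across, 18 mm high; loose. Origin at the centre of its underside. Leave it.
- loupe: Black round loupe standing on another pad, 36 mm across, 27 mm high; loose. Origin at the centre of its underside. Leave it.
- cover_glass_box: Small white box on another pad, 31 x 63 x 23 mm; loose. Origin at the centre of its underside. Leave it.
- air_valve: Quarter-turn valve fixed to the table, left of the stand: brass block 46 x 36 mm, top 43 mm above the table, on a grey plate 100 x 75 x 6 mm; a 20 mm steel pipe 130 mm long runs through it along its x axis (pipe and its 28 mm collars at most 38 mm high). Origin at table height on the lever's upright axis, z up; x points roughly away from the robot.
- lever_end (a point): Centre of the free end of the valve lever, 85 mm from its axis, 67 mm above the table. The lever is a level dark steel bar 12 mm wide (61 to 73 mm above the table) with a 16 mm round end; under its outer 60 mm nothing is higher than 38 mm.
- valve_lever (a joint): Angle of the valve lever about its upright axis, rad. 0: shut, lever across the pipe along the valve's -y axis (robot's right); grows counter-clockwise seen from above, the free end going away from the robot, to the stop at 1.571: fully open, in line with the pipe along the valve's +x. Stiff by friction (0.12 Nm, some 1.7 N at 70 mm); stays where it is left. Starts below 0.15.
- white_bottle: Slim white bottle with a black cap, 50 mm across, 158 mm high, loose, right of and behind the stand. Origin at the centre of its underside. Leave it.
- dropper_bottle: Small brown dropper bottle with a black top, 33 mm across, 100 mm high, loose, standing beyond the valve. Origin at the centre of its underside. Leave it.
- slide_mailer: Flat white slide mailer, 36 x 86 x 10 mm, loose, lying flat at the right edge of the table. Origin at the centre of its underside. Leave it.
- handle_end (a point): Centre of the near end of the same bar, its handle, on the side opposite to the nozzle, towards the robot: 100 mm from the hub axis, 100 mm above the table, with a round black end 24 mm across. Pushing it to the right sends the nozzle to the left. It sweeps over the stack of slide trays, whose top is 57 mm above the table.
Things that resemble listed ones, but are neither listed nor needed, are in the scene too. What is shaped like the petri_dish but black or purple is not meant.

How it is judged:
By the outcome, as a careful person would: the job done as asked, in the order asked, and still so for the second after the job is handed in, with the robot touching nothing.
It also fails if it takes over 56 s, if anything falls off the work surface, if the arm or the gripper's body presses on something with over 40 N, if the wrist force passes 120 N, or if a joint passes its speed limit or range.

ROBOT

A 6-joint arm with a two-finger parallel gripper is mounted at the origin on a cart in front of the work surface, level with it; the furniture and walls round the work are solid. World frame = base frame: x ahead of the robot, y to its left, z up, the work surface at z = 0. Lengths are in m, angles in degrees, forces in N, time in s.
With the tool pointing down it reaches from about 0.35 to 0.875 m from the base axis. Payload 4.2 kg.
Tool frame: the origin (TCP) lies on the front face of the gripper's body, between the roots of the fingers; the fingertips stand 70 mm ahead of it and the grasp point (between the pads) lies 51 mm ahead of it (r.nose_length is the distance from the TCP to the fingertips, in m); z points along the fingers, y is the direction in which the jaws open and shut (so a half turn about z gives the same grasp; the last joint's range is limited). The gripper opens to 87 mm and grips with 3 to 60 N. Pads are 19 mm wide; open, the fingers measure 117 mm over their backs; the gripper's body (75 mm by 190 mm) begins 51 mm behind the grasp point.
Start: joints at [91.478, 22.042, 0.453, 0, -68.411, -14.817], TCP at [0.144, 0.608, 0.292] pointing down, gripper open.
Joint ranges: [-179.83, 179.83], [-69.29, 118.12], [-61.27, 80.66], [-181.25, 117.63], [-171.15, -9.14], [-177.46, 177.46]. Speed limits (degrees/s): [159.86, 159.86, 180, 180, 180, 180].

INTERFACE

Orientations are given as a 3x3 rotation matrix whose columns are the frame's x, y, z axes.
In Python, from station import telemetry, capture, order, r gives the robot as it stands.
- The arm moves only by the tool drive_tool, never from a script. Its argument "series" is a list of rows, each a list of 4 numbers: the shift along the tool's x, y, z as a fraction of full scale, then the turn about the tool's z as a fraction of full scale. In form: [[dx, dy, dz, turn], ...]. A call has 1 to 10 rows; each row is the pose to reach, as a shift and turn from the pose commanded when the call began, along the tool's axes at that moment; what a row does not reach only later rows make up. Full scale, the value 1, is 0.12 m for a shift and 2 rad for a turn. A row lasts 1/8 s, in which the tool goes at most 62.5 mm and 10.7 degrees, less where a joint would pass 70% of its speed; a pose out of reach is approached as far as the arm can. A call with a number of a shift or a turn outside -1 to 1 is refused whole. A call with a gripper value outside its range is refused whole. "fingers" is the finger opening in mm, from 0 to 87, set as the call begins (left out, the last holds). The fingers move at their own pace and stop on an object; the grip force is fixed at half the most. Time passes only in rows, so rows that repeat a pose let the fingers close. It gives the time, the measured TCP pose, the force and the opening at its end, in the units of the state.
- telemetry.sense(): the state, without advancing time (a new reading comes with each control period).
- capture(name): name is "scene" or "top"; returns a dict with "color" (420x560x3 uint8, blue, green, red), "fx", "fy", "cx", "cy" (pixels), "eye" and "attitude" of the camera in the world. Camera axes: x right, y up, looking along -z (the intrinsics and any distortion apply to the point x, -y, -z); pixel columns grow to the right and rows downward; lengths in m; the calibration is good to about 2 mm. A picture is of the moment at which its call begins. There is no depth.
- order.finish_job(): hands the job in, once; it reports no verdict.
The state is a dict: "time_s": time; "joints": joint angles; "joint_velocities": joint speeds; "effort": joint torques, N m; "tcp_pos": TCP position; "ee_rot": TCP orientation; "wrist_force": force on the tool from outside, world axes, zero at the start; "moment": the same for the moment, N m; "gripper_width": opening from 0.0 (shut) to 1.0 (fully open).
Only numpy, scipy, OpenCV 4.12 (cv2) and the standard library are available. Lean on these libraries where they do the work, as an engineer would, in place of code of your own. Each camera call takes 0.05 s, during which the arm holds its last target. There are 200 camera calls.

## Working session

There is one attempt and no reset: what is moved stays moved. The work goes in short steps, Python scripts to look and compute and a tool call to move; the robot and the scene stay as the last step left them, time stands still between calls to the robot, and variables do not carry over. Pictures are saved under pics/ and viewed, about 8 in all and at most 12, crops included, and the job is handed in when it is done.

Besides the shell and the picture viewer there is one more tool, called after "Request:" as name(argument=value, ...) on one line, values as JSON. drive_tool: Moves the arm, as the interface text tells. Shift numbers are shares of 0.12 m and turn numbers shares of 2 rad, none past 1 either way. Its arguments: {"type":"object","properties":{"series":{"type":"array","items":{"type":"array","items":{"type":"number","minimum":-1,"maximum":1}}},"fingers":{"type":"number"}},"required":["series"]}

```bash
mkdir -p pics; ls; cat > h.py <<'E'
import numpy as np, cv2
from station import telemetry, capture, order, r
def ray(c,u,v):
    d=np.array([(u-c['cx'])/c['fx'],-(v-c['cy'])/c['fy'],-1.]); return np.array(c['attitude'])@d
def onz(c,u,v,z):
    d=ray(c,u,v); e=np.array(c['eye']); return e+d*(z-e[2])/d[2]
def proj(c,p):
    q=np.array(c['attitude']).T@(np.array(p)-np.array(c['eye'])); return c['cx']+c['fx']*q[0]/-q[2], c['cy']-c['fy']*q[1]/-q[2]
E
python3 - <<'E'
from h import *
for n in('scene','top'):
    c=capture(n); cv2.imwrite(f'pics/{n}0.png',c['color']); print({k:np.round(v,3).tolist() for k,v in c.items() if k!='color'})
s=telemetry.sense(); print(s['tcp_pos'],np.round(s['ee_rot'],3).tolist(),s['time_s'],s['gripper_width'])
E
```

```text
pics
{'fx': 417.984, 'fy': 417.984, 'cx': 277.695, 'cy': 206.855, 'eye': [-0.043, -0.331, 0.567], 'attitude': [[0.521, 0.43, -0.737], [-0.853, 0.287, -0.436], [0.024, 0.856, 0.516]]}
{'fx': 527.892, 'fy': 527.892, 'cx': 281.491, 'cy': 212.344, 'eye': [0.445, 0.066, 1.233], 'attitude': [[0.008, 0.984, -0.178], [-1.0, 0.005, -0.014], [-0.013, 0.179, 0.984]]}
[0.14408478 0.60775522 0.29127935] [[0.973, -0.231, -0.0], [-0.231, -0.973, -0.002], [0.0, 0.002, -1.0]] 0.1 0.9985133339921681
```

View pics/top0.png

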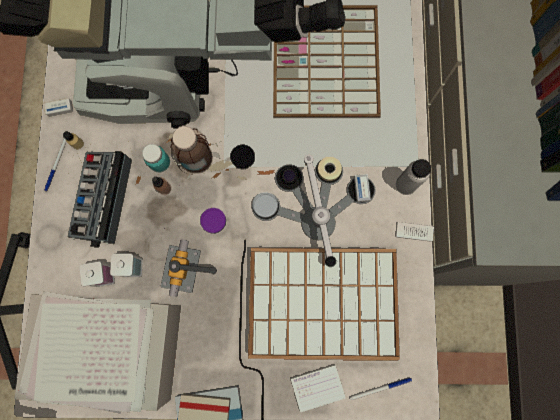

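View pics/scene0.png

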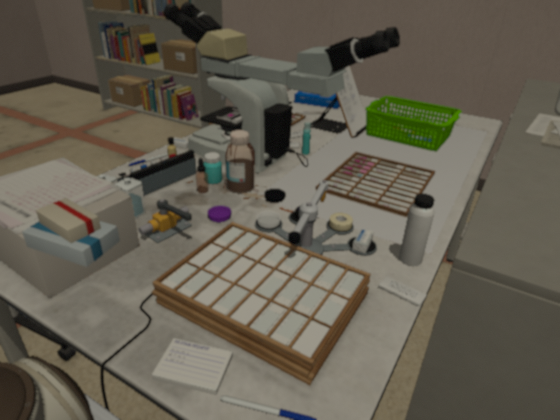

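The top view shows the stand's hub near (320,216), the handle end at (330,261), the nozzle end at (308,160), and a clear dish at (265,206) on the far-left pad. The tape is at (329,168), the box at (362,188) and the valve at (178,267), with its lever end near (211,268). I'll zoom in and measure.

```bash
python3 - <<'E'
from h import *
c=capture('top'); im=c['color']
cv2.imwrite('pics/crop1.png',cv2.resize(im[140:300,150:410],None,fx=3,fy=3,interpolation=cv2.INTER_CUBIC))
for n,u,v,z in [('hub',320,216,.122),('handle',330,261,.108),('noz',308,160,.108),('dish',265,206,.022),('lev',211,268,.073),('valve',178,267,.073),('tape',329,168,.025),('dropper',161,185,.1),('purple',213,221,.02)]:
    print(n,onz(c,u,v,z).round(4))
E
```

```text
hub [0.6385 0.     0.122 ]
handle [ 0.5439 -0.0215  0.108 ]
noz [0.766 0.025 0.108]
dish [0.6789 0.1224 0.022 ]
lev [0.5299 0.2368 0.073 ]
valve [0.5315 0.3095 0.073 ]
tape [ 0.7704 -0.0275  0.025 ]
dropper [0.7099 0.3492 0.1   ]
purple [0.6431 0.2434 0.02  ]
```

View pics/crop1.png

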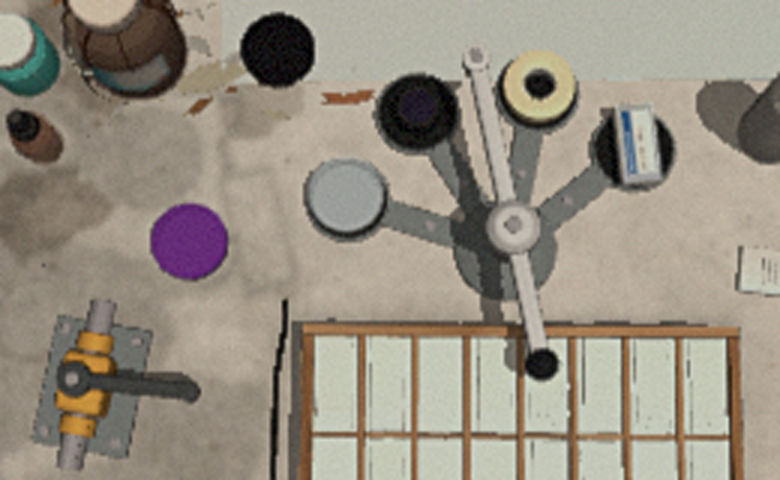

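The clear dish is on the far-left pad. It lies 130 mm from the hub, as it should. I'll write a planning helper and approach the handle from its left side.

```bash
cat >> h.py <<'E'
def u(a): return np.array([np.cos(np.radians(a)),np.sin(np.radians(a))])
def fracs(x,y,z,yaw,R=None,p=None):
    s=telemetry.sense(); R=np.array(s['ee_rot']) if R is None else R; p=np.array(s['tcp_pos']) if p is None else p
    cur=np.degrees(np.arctan2(R[1,0],R[0,0])); dt=(yaw-cur+180)%360-180
    return np.round(np.r_[R.T@(np.array([x,y,z])-p)/.12,-np.radians(dt)/2],3).tolist()
E
python3 - <<'E'
from h import *
c=capture('top')
P=lambda a,b,z: onz(c,150+a/3,140+b/3,z).round(4)
print('hub',P(513,226,.122),'han',P(541,363,.108),'noz',P(476,58,.108),'dish',P(345,197,.022),'lev',P(189,388,.073),'axis',P(72,378,.075))
print(fracs(.568,.019,.35,-78.5))
print(proj(c,[.568,.019,.108]))
E
```

```text
hub [ 0.6399 -0.0021  0.122 ] han [ 0.5439 -0.0222  0.108 ] noz [0.7676 0.0235 0.108 ] dish [0.6797 0.1224 0.022 ] lev [0.527  0.2323 0.073 ] axis [0.5335 0.318  0.075 ]
[4.57, 3.96, -0.481, 0.569]
(np.float64(310.9061840933594), np.float64(249.56902591255604))
```

Request:
drive_tool(series=[[0,0,-0.48,0],[0.914,0.79,-0.48,0],[0.914,0.79,-0.48,0],[0.914,0.79,-0.48,0],[0.914,0.79,-0.48,0]], fingers=0)

```text
time_s: 0.82
tcp_pos: [0.2297, 0.4899, 0.3503]
ee_rot: [[0.973, -0.232, 0.0], [-0.232, -0.973, 0.001], [-0.0, -0.001, -1.0]]
wrist_force: [0.2, 0.5, -0.1]
gripper_width: 0.517
```

Request:
drive_tool(series=[[0.914,0.79,0,0],[0.914,0.79,0,0],[0.914,0.79,0,0],[0.914,0.79,0,0]])

```text
time_s: 1.32
tcp_pos: [0.3142, 0.3734, 0.3498]
ee_rot: [[0.973, -0.232, 0.0], [-0.232, -0.973, 0.0], [-0.0, -0.0, -1.0]]
wrist_force: [0.2, 0.5, -0.0]
gripper_width: 0.062
```

Request:
drive_tool(series=[[0.914,0.79,0,0],[0.914,0.79,0,0],[0.914,0.79,0,0],[0.914,0.79,0,0]])

```text
time_s: 1.82
tcp_pos: [0.3992, 0.2563, 0.3496]
ee_rot: [[0.973, -0.231, -0.0], [-0.231, -0.973, 0.0], [-0.0, 0.0, -1.0]]
wrist_force: [0.0, 0.2, -0.1]
gripper_width: 0.004
```

Request:
drive_tool(series=[[0.914,0.79,0,0],[0.914,0.79,0,0],[0.914,0.79,0,0],[0.914,0.79,0,0]])

```text
time_s: 2.33
tcp_pos: [0.4842, 0.1389, 0.3493]
ee_rot: [[0.973, -0.231, -0.001], [-0.231, -0.973, -0.0], [-0.001, 0.0, -1.0]]
wrist_force: [-0.5, 0.3, 0.1]
gripper_width: 0.008
```

Request:
drive_tool(series=[[0.914,0.79,0,0.569],[0.914,0.79,0,0.569],[0.914,0.79,0,0.569],[0.914,0.79,0,0.569],[0.914,0.79,0,0.569],[0.914,0.79,0,0.569],[0.914,0.79,0,0.569],[0.914,0.79,0,0.569],[0.914,0.79,0,0.569]])

```text
time_s: 3.45
tcp_pos: [0.5684, 0.0211, 0.3498]
ee_rot: [[0.201, -0.98, 0.0], [-0.98, -0.201, 0.0], [-0.0, -0.0, -1.0]]
wrist_force: [0.1, 0.2, 0.8]
gripper_width: 0.005
```

```bash
python3 - <<'E'
from h import *
s=telemetry.sense(); print(s['tcp_pos'],s['joints'],s['time_s'],s['gripper_width'],s['wrist_force'])
print(fracs(.568,.019,.145,-78.5))
cv2.imwrite('pics/s2.png',capture('scene')['color'])
E
```

```text
[0.56841427 0.02106418 0.34984679] [ 1.84377877e+01  1.45338941e+01 -2.10940157e+00 -1.97348442e-03
 -7.33549113e+01 -6.84310636e+00] 3.45 0.004721812966828009 [0.05184824 0.23017611 0.81076248]
[0.016, 0.007, 1.707, 0.001]
```

View pics/s2.png

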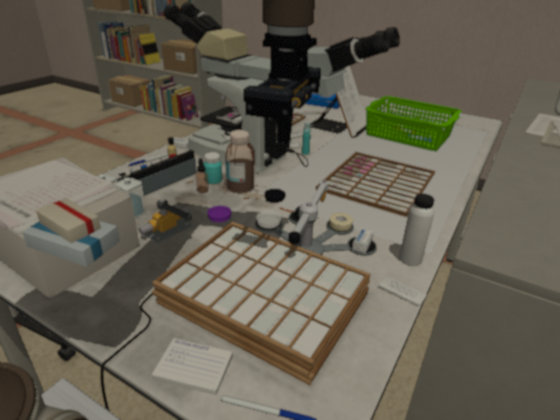

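The gripper hangs above the handle, with nothing disturbed below. I'll lower it now.

Request:
drive_tool(series=[[0,0,0.5,0],[0,0,0.9,0],[0,0,0.9,0],[0,0,0.9,0]])

```text
time_s: 4.0
tcp_pos: [0.5698, 0.0205, 0.244]
ee_rot: [[0.2, -0.98, 0.004], [-0.98, -0.2, -0.0], [0.001, -0.004, -1.0]]
wrist_force: [-0.5, 0.4, 0.7]
gripper_width: 0.008
```

Request:
drive_tool(series=[[0,0,0.3,0],[0,0,0.6,0],[0,0,0.807,0],[0,0,0.807,0],[0,0,0.807,0]])

```text
time_s: 4.62
tcp_pos: [0.5702, 0.0208, 0.1476]
ee_rot: [[0.199, -0.98, 0.005], [-0.98, -0.199, 0.001], [0.0, -0.005, -1.0]]
wrist_force: [0.2, -1.0, 0.3]
gripper_width: 0.004
```

```bash
python3 - <<'E'
from h import *
s=telemetry.sense(); print(s['tcp_pos'],s['wrist_force'],s['time_s'])
c=capture('top'); cv2.imwrite('pics/t3.png',c['color'])
hub=np.array([.6399,-.0021])
for a in range(10,71,6):
    d=.035 if a==10 else .0175
    t=hub-.066*u(a)+d*u(a+90)
    print(a,t.round(3),fracs(*t,.145,a-90))
E
```

```text
[0.57017315 0.02079607 0.14762276] [ 0.23618391 -1.02327493  0.28265716] 4.625
10 [0.569 0.021] [-0.003, 0.009, 0.021, 0.013]
16 [ 0.572 -0.003] [0.201, 0.027, 0.021, -0.039]
22 [ 0.572 -0.011] [0.26, 0.035, 0.021, -0.092]
28 [ 0.573 -0.018] [0.319, 0.036, 0.021, -0.144]
34 [ 0.575 -0.024] [0.379, 0.031, 0.021, -0.196]
40 [ 0.578 -0.031] [0.437, 0.02, 0.021, -0.249]
46 [ 0.581 -0.037] [0.494, 0.003, 0.021, -0.301]
52 [ 0.585 -0.043] [0.549, -0.02, 0.021, -0.353]
58 [ 0.59  -0.049] [0.602, -0.048, 0.021, -0.406]
64 [ 0.595 -0.054] [0.651, -0.082, 0.021, -0.458]
70 [ 0.601 -0.058] [0.696, -0.121, 0.022, -0.511]
```

Request:
drive_tool(series=[[0.1,0.02,0.02,0],[0.2,0.027,0.02,-0.039],[0.26,0.035,0.02,-0.092],[0.319,0.036,0.02,-0.144],[0.379,0.031,0.02,-0.196],[0.437,0.02,0.02,-0.249],[0.494,0.003,0.02,-0.301],[0.549,-0.02,0.02,-0.353],[0.602,-0.048,0.02,-0.406],[0.602,-0.048,0.02,-0.406]])

```text
time_s: 5.92
tcp_pos: [0.5885, -0.0502, 0.1431]
ee_rot: [[0.847, -0.532, 0.001], [-0.532, -0.847, 0.0], [0.001, -0.0, -1.0]]
wrist_force: [-1.0, 0.2, 0.1]
gripper_width: 0.002
```

Request:
drive_tool(series=[[0,0,0,0],[0,0,0,0]])

```text
time_s: 6.18
tcp_pos: [0.5885, -0.0492, 0.1428]
ee_rot: [[0.848, -0.531, 0.001], [-0.531, -0.848, 0.0], [0.001, -0.0, -1.0]]
wrist_force: [0.2, -0.4, 0.5]
gripper_width: 0.002
```

```bash
python3 - <<'E'
from h import *
s=telemetry.sense(); print(s['tcp_pos'],s['wrist_force'],s['time_s'],s['joints'])
c=capture('top'); im=c['color']; cv2.imwrite('pics/t4.png',np.vstack([cv2.resize(im[140:300,200:400],None,fx=3,fy=3,interpolation=cv2.INTER_CUBIC)]))
E
```

```text
[ 0.5885313  -0.04920163  0.14282707] [ 0.2139331  -0.35361505  0.50051285] 6.175 [ 1.09212211e+01  2.70292778e+01 -1.53335001e+01  4.30971049e-03
 -4.75983055e+01  4.70224902e+01]
```

View pics/t4.png

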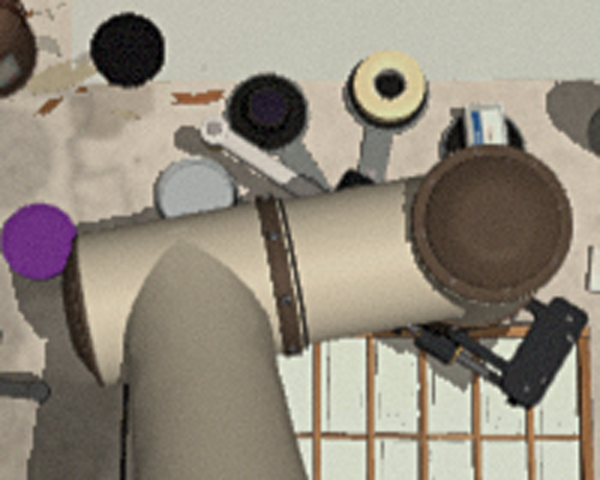

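The arm has swung: the nozzle end shows at crop (213,128), just short of the dish at (196,190). I'll measure its angle.

```bash
python3 - <<'E'
from h import *
c=capture('top')
hub=np.array([.6399,-.0021]); p=onz(c,200+213/3,140+128/3,.108)[:2]-hub
d=np.array([.6797,.1224])-hub
f=lambda v:np.degrees(np.arctan2(v[1],v[0])); print(f(p),np.hypot(*p),f(d),np.hypot(*d))
for a in (62,66,70,73,76):
    t=hub-.066*u(a)+.0175*u(a+90); print(a,fracs(*t,.145,a-90))
E
```

```text
55.42592710581127 0.13123807918373706 72.27202830146109 0.1307068858170831
62 [0.049, -0.001, -0.019, -0.035]
66 [0.088, 0.005, -0.019, -0.07]
70 [0.128, 0.009, -0.019, -0.105]
73 [0.157, 0.009, -0.019, -0.131]
76 [0.187, 0.009, -0.019, -0.157]
```

Request:
drive_tool(series=[[0.03,0,-0.01,-0.02],[0.06,0.002,-0.019,-0.045],[0.09,0.005,-0.019,-0.07],[0.11,0.007,-0.019,-0.09],[0.128,0.009,-0.019,-0.105],[0.14,0.009,-0.019,-0.12],[0.157,0.009,-0.019,-0.131],[0.165,0.009,-0.019,-0.138],[0.165,0.009,-0.019,-0.138],[0.165,0.009,-0.019,-0.138]])

```text
time_s: 7.52
tcp_pos: [0.6048, -0.0606, 0.145]
ee_rot: [[0.96, -0.279, 0.0], [-0.279, -0.96, 0.0], [0.0, -0.0, -1.0]]
wrist_force: [-2.1, -0.4, -0.9]
gripper_width: 0.007
```

```bash
python3 - <<'E'
from h import *
s=telemetry.sense(); print(s['tcp_pos'],s['wrist_force'],s['time_s'],s['joints'])
c=capture('top'); im=c['color']; cv2.imwrite('pics/t5.png',np.vstack([cv2.resize(im[150:230,210:330],None,fx=5,fy=5,interpolation=cv2.INTER_CUBIC)]))
hub=np.array([.6399,-.0021])
for a in (60,65,70,71,72,73,74,76): print(a,[round(5*(k-o)) for k,o in zip(proj(c,[*(hub+.130*u(a)),.108]),(210,150))])
E
```

```text
[ 0.60480609 -0.06058991  0.14497844] [-2.10279941 -0.39381932 -0.94213627] 7.525 [ 9.52145826e+00  2.82815030e+01 -1.26469472e+01  1.26941533e-04
 -4.90430867e+01  6.42753342e+01]
60 [294, 184]
65 [282, 207]
70 [272, 230]
71 [270, 235]
72 [268, 240]
73 [267, 245]
74 [265, 250]
76 [262, 259]
```

View pics/t5.png

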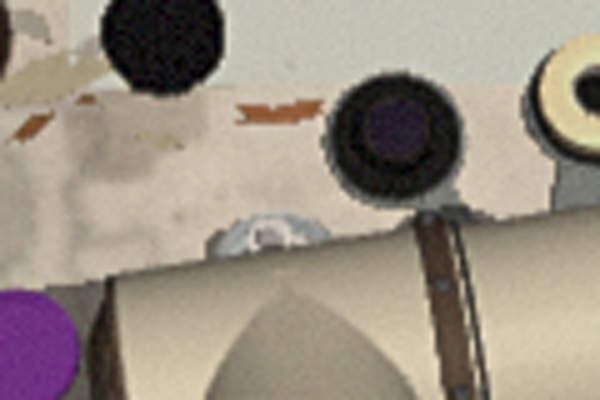

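The nozzle appears to be at about 72°, where it should be. I'll back off and rise, then check it with the arm clear.

Request:
drive_tool(series=[[-0.15,0,0,0],[-0.3,0,0,0],[-0.3,0,0,0],[-0.3,0,-0.4,0],[-0.3,0,-0.9,0],[-0.3,0,-1,0],[-0.3,0,-1,0]])

```text
time_s: 8.45
tcp_pos: [0.5712, -0.0506, 0.2662]
ee_rot: [[0.96, -0.279, 0.004], [-0.279, -0.96, 0.001], [0.004, -0.002, -1.0]]
wrist_force: [-0.2, 0.8, 0.0]
gripper_width: 0.01
```

```bash
python3 - <<'E'
from h import *
s=telemetry.sense(); print(s['tcp_pos'],s['time_s'],s['wrist_force'])
print(fracs(.4925,.253,.30,-94))
c=capture('top'); d=capture('scene')
a=cv2.resize(c['color'][200:410,80:280],None,fx=2.5,fy=2.5,interpolation=cv2.INTER_CUBIC)
cv2.imwrite('pics/t6.png',a)
E
```

```text
[ 0.57115808 -0.05055671  0.26620627] 8.45 [-0.18024722  0.84154329  0.0030088 ]
[-1.335, -2.247, -0.282, 0.679]
```

View pics/t6.png

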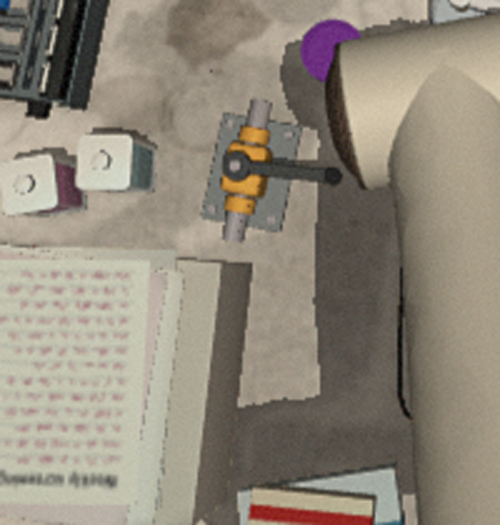

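The lever end is at crop (333,176), untouched. The tall paper box lies left of and nearer than the valve. I'll use a tool yaw of -50° so the gripper body clears it.

```bash
python3 - <<'E'
from h import *
print(fracs(.496,.2445,.30,-50))
E
```

```text
[-1.278, -2.19, -0.303, 0.295]
```

Request:
drive_tool(series=[[0,0,-0.3,0],[-0.43,-0.73,-0.3,0],[-0.43,-0.73,-0.3,0],[-0.43,-0.73,-0.3,0]])

```text
time_s: 9.05
tcp_pos: [0.5442, 0.0498, 0.2991]
ee_rot: [[0.961, -0.276, -0.003], [-0.276, -0.961, -0.001], [-0.003, 0.002, -1.0]]
wrist_force: [-0.7, -0.3, -1.7]
gripper_width: 0.01
```

Request:
drive_tool(series=[[-0.43,-0.73,0,0],[-0.43,-0.73,0,0],[-0.43,-0.73,0,0]])

```text
time_s: 9.43
tcp_pos: [0.5195, 0.1477, 0.2994]
ee_rot: [[0.961, -0.276, -0.002], [-0.276, -0.961, -0.001], [-0.002, 0.002, -1.0]]
wrist_force: [-0.7, -1.1, 0.7]
gripper_width: 0.008
```

Request:
drive_tool(series=[[-0.418,-0.73,0,0.295],[-0.418,-0.73,0,0.295],[-0.418,-0.73,0,0.295],[-0.418,-0.73,0,0.295],[-0.418,-0.73,0,0.295],[-0.418,-0.73,0,0.295]])

```text
time_s: 10.18
tcp_pos: [0.4965, 0.2437, 0.3003]
ee_rot: [[0.642, -0.767, -0.001], [-0.767, -0.642, -0.001], [0.0, 0.001, -1.0]]
wrist_force: [-0.3, -0.8, -0.2]
gripper_width: 0.005
```

```bash
python3 - <<'E'
from h import *
s=telemetry.sense(); print(s['tcp_pos'],s['time_s'])
print(fracs(.496,.2445,.126,-50))
c=capture('top')
cv2.imwrite('pics/t7.png',cv2.resize(c['color'][140:340,140:380],None,fx=3,fy=3,interpolation=cv2.INTER_CUBIC))
hub=np.array([.6399,-.0021])
for a in (66,68,70,72,74,76,78): print(a,[round(3*(k-140)) for k in proj(c,[*(hub+.130*u(a)),.108])])
E
```

```text
[0.49650292 0.243658   0.30032215] 10.175
[-0.008, -0.003, 1.453, -0.0]
66 [378, 157]
68 [375, 162]
70 [373, 168]
72 [371, 174]
74 [369, 180]
76 [367, 186]
78 [366, 192]
```

View pics/t7.png

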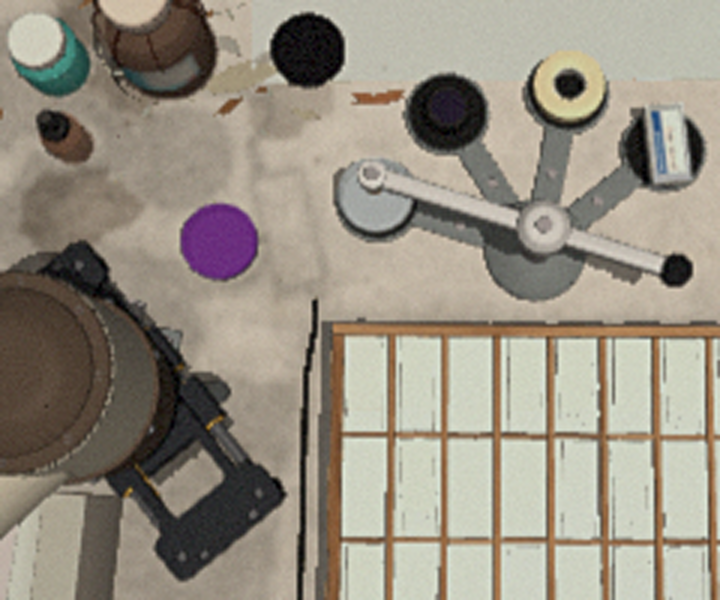

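The nozzle end at crop (372,174) gives 72°, against 72.3° for the dish. The objects on the pads are in their places. Next I'll lower the tool beside the lever.

Request:
drive_tool(series=[[0,0,0.4,0],[0,0,0.75,0],[0,0,0.75,0],[0,0,0.75,0]])

```text
time_s: 10.72
tcp_pos: [0.4972, 0.245, 0.2125]
ee_rot: [[0.643, -0.766, 0.003], [-0.766, -0.643, 0.001], [0.001, -0.003, -1.0]]
wrist_force: [-0.5, 0.4, 0.2]
gripper_width: 0.006
```

Request:
drive_tool(series=[[0,0,0.25,0],[0,0,0.5,0],[0,0,0.703,0],[0,0,0.703,0],[0,0,0.703,0]])

```text
time_s: 11.35
tcp_pos: [0.4974, 0.2455, 0.1287]
ee_rot: [[0.643, -0.766, 0.003], [-0.766, -0.643, 0.002], [0.0, -0.004, -1.0]]
wrist_force: [0.5, 0.3, 0.3]
gripper_width: 0.009
```

```bash
python3 - <<'E'
from h import *
s=telemetry.sense(); print(s['tcp_pos'],s['wrist_force'],s['time_s'],s['joints'].round(1))
ax=np.array([.5335,.318])
for a in (-94,-84,-74,-64,-54,-44,-34,-26,-20,-15,-10,-6):
    t=ax+.072*u(a)+.023*u(a-90); print(a,t.round(3),fracs(*t,.126,-50))
E
```

```text
[0.49735066 0.24548595 0.12874291] [0.47765546 0.28793897 0.29118386] 11.35 [ 43.   25.2 -21.4   0.  -43.2  -3. ]
-94 [0.506 0.248] [0.029, -0.064, 0.023, 0.0]
-84 [0.518 0.244] [0.121, -0.125, 0.023, 0.0]
-74 [0.531 0.242] [0.201, -0.2, 0.024, 0.0]
-64 [0.544 0.243] [0.267, -0.288, 0.024, 0.0]
-54 [0.557 0.246] [0.316, -0.386, 0.025, 0.0]
-44 [0.569 0.251] [0.348, -0.491, 0.025, 0.0]
-34 [0.58  0.259] [0.361, -0.6, 0.026, 0.0]
-26 [0.588 0.266] [0.357, -0.688, 0.026, 0.0]
-20 [0.593 0.272] [0.347, -0.753, 0.026, 0.0]
-15 [0.597 0.277] [0.333, -0.806, 0.026, 0.0]
-10 [0.6   0.283] [0.314, -0.858, 0.027, 0.0]
-6 [0.603 0.288] [0.296, -0.898, 0.027, 0.0]
```

Request:
drive_tool(series=[[0.029,-0.064,0.02,0],[0.121,-0.125,0.02,0],[0.201,-0.2,0.02,0],[0.267,-0.288,0.02,0],[0.316,-0.386,0.02,0],[0.348,-0.491,0.02,0],[0.361,-0.6,0.02,0],[0.357,-0.688,0.02,0],[0.357,-0.688,0.02,0]])

```text
time_s: 12.48
tcp_pos: [0.588, 0.2654, 0.124]
ee_rot: [[0.643, -0.766, 0.002], [-0.766, -0.643, 0.001], [0.001, -0.002, -1.0]]
wrist_force: [0.4, -0.8, -0.1]
gripper_width: 0.005
```

```bash
python3 - <<'E'
from h import *
s=telemetry.sense(); print(s['tcp_pos'],s['wrist_force'],s['time_s'])
ax=np.array([.5335,.318])
for a in (-22,-18,-14,-10,-8,-6,-4,-2):
    t=ax+.072*u(a)+.023*u(a-90); print(a,t.round(3),fracs(*t,.126,-50))
E
```

```text
[0.58795064 0.2654187  0.12396401] [ 0.35693131 -0.75087838 -0.09171152] 12.475
-22 [0.592 0.27 ] [-0.008, -0.047, -0.017, 0.0]
-18 [0.595 0.274] [-0.017, -0.089, -0.017, 0.0]
-14 [0.598 0.278] [-0.029, -0.132, -0.017, 0.0]
-10 [0.6   0.283] [-0.044, -0.173, -0.017, 0.0]
-8 [0.602 0.285] [-0.053, -0.193, -0.017, 0.0]
-6 [0.603 0.288] [-0.063, -0.213, -0.017, 0.0]
-4 [0.604 0.29 ] [-0.073, -0.233, -0.017, 0.0]
-2 [0.605 0.293] [-0.083, -0.252, -0.017, 0.0]
```

Request:
drive_tool(series=[[-0.008,-0.047,-0.01,0],[-0.017,-0.089,-0.017,0],[-0.029,-0.132,-0.017,0],[-0.036,-0.152,-0.017,0],[-0.044,-0.173,-0.017,0],[-0.053,-0.193,-0.017,0],[-0.053,-0.193,-0.017,0]])

```text
time_s: 13.35
tcp_pos: [0.6009, 0.2849, 0.1264]
ee_rot: [[0.643, -0.766, 0.001], [-0.766, -0.643, 0.001], [0.0, -0.001, -1.0]]
wrist_force: [-1.0, -1.3, 0.2]
gripper_width: 0.008
```

Request:
drive_tool(series=[[-0.01,-0.02,0,0],[-0.01,-0.02,0,0]])

```text
time_s: 13.6
tcp_pos: [0.6015, 0.2866, 0.1262]
ee_rot: [[0.643, -0.766, -0.001], [-0.766, -0.643, -0.001], [0.0, 0.001, -1.0]]
wrist_force: [-2.4, -3.2, 0.6]
gripper_width: 0.004
```

Request:
drive_tool(series=[[-0.01,-0.02,0,0],[-0.01,-0.02,0,0]])

```text
time_s: 13.85
tcp_pos: [0.6017, 0.2872, 0.1261]
ee_rot: [[0.642, -0.766, -0.004], [-0.766, -0.642, -0.005], [0.001, 0.006, -1.0]]
wrist_force: [-3.8, -6.6, 2.8]
gripper_width: 0.001
```

Request:
drive_tool(series=[[-0.01,-0.02,0,0],[-0.01,-0.02,0,0]])

```text
time_s: 14.1
tcp_pos: [0.6019, 0.2878, 0.1261]
ee_rot: [[0.642, -0.767, -0.007], [-0.767, -0.642, -0.008], [0.002, 0.011, -1.0]]
wrist_force: [-5.3, -11.7, 5.3]
gripper_width: 0.009
```

The force rises with hardly any motion: 12 N, against about 2 N of friction, so the lever is on its stop. I'll retreat along the reverse of the push, go up, and check.

Request:
drive_tool(series=[[0.08,0.095,0,0],[0.16,0.19,0,0],[0.16,0.19,0,0],[0.16,0.19,-0.4,0],[0.16,0.19,-0.9,0],[0.16,0.19,-1,0],[0.16,0.19,-1,0]])

```text
time_s: 14.98
tcp_pos: [0.5989, 0.2632, 0.2472]
ee_rot: [[0.643, -0.766, 0.002], [-0.766, -0.643, 0.002], [-0.0, -0.003, -1.0]]
wrist_force: [0.3, 0.2, -0.4]
gripper_width: 0.004
```

Request:
drive_tool(series=[[-0.4,0.6,-0.3,0],[-0.75,1,-0.3,0],[-0.75,1,-0.3,0],[-0.75,1,-0.3,0],[-0.75,1,-0.3,0]])

```text
time_s: 15.6
tcp_pos: [0.4489, 0.2545, 0.281]
ee_rot: [[0.643, -0.766, -0.001], [-0.766, -0.643, -0.001], [0.0, 0.002, -1.0]]
wrist_force: [-0.3, -0.4, -0.1]
gripper_width: 0.005
```

```bash
python3 - <<'E'
from h import *
s=telemetry.sense(); print(s['tcp_pos'],s['wrist_force'],s['time_s'])
c=capture('top')
cv2.imwrite('pics/t8.png',cv2.resize(c['color'][120:300,140:400],None,fx=3,fy=3,interpolation=cv2.INTER_CUBIC))
E
```

```text
[0.44894088 0.25454357 0.28097356] [-0.27847483 -0.37760824 -0.05036662] 15.6
```

View pics/t8.png

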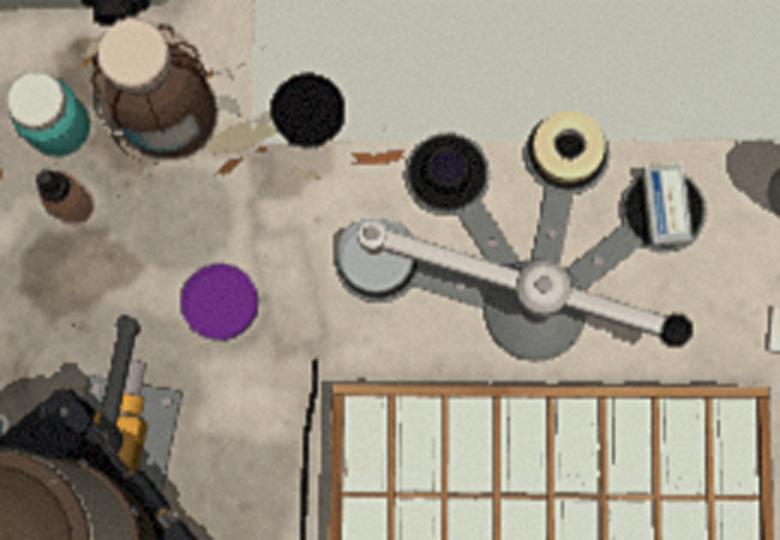

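The lever end at crop (127,323) runs parallel to the pipe, and the nozzle is over the dish. I'll do a numeric check, then hand in.

```bash
python3 - <<'E'
from h import *
c=capture('top'); f=lambda v:np.degrees(np.arctan2(v[1],v[0]))
p=onz(c,140+127/3,120+325/3,.073)[:2]-np.array([.5335,.318]); print('lever',f(p),np.hypot(*p))
P=lambda a,b:onz(c,150+a/3,140+b/3,.03)[:2]
print('pipe yaw',f(P(101,303)-P(70,462)))
h=onz(c,140+677/3,120+329/3,.108)[:2];n=onz(c,140+372/3,120+235/3,.108)[:2]; print('arm',f(n-h),n, 'dish 72.3')
print(order.finish_job())
E
```

```text
lever -9.805785990344633 0.08521240507397215
pipe yaw -8.704583282798614
arm 72.87146573269924 [0.67928439 0.12080742] dish 72.3
the job is handed in; nothing more can be done
None
```

The job is done and handed in, in the order asked, at about 16 s of the 56 s allowed. It returned no verdict.

- **Nozzle:** I pushed the handle to the right until the nozzle stood over the clear petri dish on the far-left pad. The last check puts the arm at 72.0–72.9° and the dish at 72.3°. The nozzle is about 2 mm from the dish centre, which is about as fine as the calibration allows.
- **Valve:** I pushed the lever away from the robot to its stop. The force rose to about 12 N sideways with almost no movement. The lever lies at -9.8° and the pipe at about -8.7°. That 1° difference is within what I can read from the picture.
- **Everything else:** The final picture shows the dish, tape, loupe, box and dropper bottle where they stood. The white bottle and slide mailer lie mostly outside that crop, but the arm did not go near them. The gripper is clear, about 0.2 m above the table, with no contact force.

No check failed.

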